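# Press the bronze bushing into a sculptor's turntable foot

### The arm

A 6-joint arm with a two-finger parallel gripper is mounted at the origin on the work surface. World frame = base frame: x ahead of the robot, y to its left, z up, the work surface at z = 0. Lengths are in m, angles in rad, forces in N, time in s.
With the tool pointing down it reaches from about 0.25 to 0.775 m from the base axis. Payload 4 kg.
Tool frame: the origin (TCP) lies midway between the tips of the shut fingers; the grasp point (between the pads) lies 19 mm behind it; z points along the fingers, x is the direction in which the jaws open and shut, and the axes are right-handed (so a half turn about z gives the same grasp; the last joint's range is limited). The gripper opens to 94 mm and grips with 3 to 60 N. Pads are 16 mm wide; open, the fingers measure 119 mm over their backs; the gripper's body (75 mm by 177 mm) begins 78 mm behind the grasp point.
Start: joints at [1.167, 0.087, 1.371, -0, 1.684, -0.103], TCP at [0.163, 0.525, 0.206] pointing down, gripper open.
Joint ranges: [-3.1, 3.1], [-0.76, 2.03], [0.27, 2.55], [-1.08, 4.22], [0.17, 2.65], [-2.57, 2.57]. Speed limits (rad/s): [2.79, 2.79, 3.14, 3.14, 3.14, 3.14].

### API

Orientations are given as [roll, pitch, yaw] about the fixed x, y, z axes, in that order (R = Rz(yaw) Ry(pitch) Rx(roll)).
In Python, from bench import robot, eyes, close_job gives the robot as it stands.
- The arm moves only by the shell command python3 -m jog 'ROWS'. ROWS is JSON, a list of rows, each a list of 3 entries, a list of its own where there are three numbers: the turn, a rotation vector about the tool's x, y, z in degrees, then the shift along the tool's x, y, z in mm, then the closure, from -1 (fully open) to 1 (shut). In form: [[[wx, wy, wz], [x, y, z], claw], ...]. A call has 1 to 5 rows; each row is the pose to reach, as a shift and turn from the pose commanded when the call began, along the tool's axes at that moment; what a row does not reach only later rows make up. A row lasts 1/10 s, in which the tool goes at most 50 mm and 8.59 degrees, less where a joint would pass 70% of its speed; a pose out of reach is approached as far as the arm can. A call with a gripper value outside its range is refused whole. The fingers move at their own pace and stop on an object; the grip force is fixed at half the most. Time passes only in rows, so rows that repeat a pose let the fingers close. It gives the time, the measured TCP pose, the force and the opening at its end, in the units of the state.
- robot.get_obs(): the state, without advancing time (a new reading comes with each control period).
- eyes.snapshot(name): name is "side" or "top" or "wrist"; returns (picture, depth): 400x640x3 uint8, red, green, blue; 400x640 float32, m along the optical axis (not along the pixel's ray), 0 where there is no reading.
- eyes.camera_params(name): a dict with "mtx" (3x3 intrinsics, pixels), "k1" (the pictures are not rectified: a ray, as slopes to the right and down, at radius r is drawn at 1 + k1 r^2 times it, then the intrinsics apply), "world_to_cam" (4x4, takes a point from world to camera coordinates). Camera axes: x right, y up, looking along -z (the intrinsics and any distortion apply to the point x, -y, -z); pixel columns grow to the right and rows downward; lengths in m; the calibration is good to about 2 mm. A picture is of the moment at which its call begins: read the wrist's pose just before it. camera_params takes no time and is no camera call; for the wrist camera it gives the pose at the moment of the call.
- close_job(): hands the job in, once; it reports no verdict.
The state is a dict: "time": time; "joint_positions": joint angles; "qvel": joint speeds; "joint_torque": joint torques, N m; "tool_pos": TCP position; "ee_rot": TCP orientation; "wrist_force": force on the tool from outside, world axes, zero at the start; "wrist_torque": the same for the moment, N m; "width": finger opening in m.
Only numpy, scipy, OpenCV 4.12 (cv2) and the standard library are available. Lean on these libraries where they do the work, as an engineer would, in place of code of your own. Each camera call takes 0.05 s, during which the arm holds its last target. There are 200 camera calls.

### The job

The sculptor's turntable needs its new bearing: take the bronze bushing and press it, narrow end down, into the bore of the turntable foot until its collar sits flush on the hub, then let go of it. It is a tight fit, so merely setting it in is not enough. Leave the steel and the black plastic bushings standing where they are.

Things in the scene. Friction and masses are not known exactly. Their poses are not given: they have to be found in the camera images.
- bronze_bushing: Loose golden-brown bronze bushing (0.15-0.31 kg), round about its z axis (up), upright on the work surface z = 0. Origin: centre of its underside. Spigot 28 mm wide, 22 mm long, its lowest 5 mm tapering to 22 mm; above it the collar to grip, 44 mm wide, 22 to 42 mm above the origin. A 10 mm hole runs through. Once home only the collar is above the hub: keep fingertips above its lower edge.
- hub_bore (a point): Centre of the bore's mouth, z up, on the flat aluminium hub (90 mm wide, 58 mm above the surface) of the fixed turntable foot (navy disc, 160 mm wide, 18 mm thick). Bore 32 mm wide, upright. The spigot enters freely for 8 mm, then a black ring inside resists: it yields to 9 N, plus 1 N per 10 mm/s, and stays where pushed. Home: collar on the hub, bushing origin 22 mm below this point.
- steel_bushing: Bystander: silver-grey steel bushing of the same shape and size, loose, upright on the work surface, at least 90 mm centre to centre from the others. Origin: centre of its underside.
- plastic_bushing: Bystander: black plastic bushing of the same shape and size, loose, upright on the work surface, at least 90 mm centre to centre from the others. Origin: centre of its underside.
There are look-alikes about, which are no part of the job. What is shaped like the bronze_bushing but purple is not meant. What is shaped like the part that bears hub_bore but pink is not meant.

How it is judged:
At the end, for the whole second after the job is handed in: The bronze bushing is at rest in the bore, narrow end down, its collar within 3 mm of the hub's top, centred within 10 mm and upright within 10 degrees; the steel and black plastic bushings stand upright within 30 mm of where they were (z of bronze_bushing in the frame of hub_bore below -0.019 m and horizontal distance between bronze_bushing and hub_bore below 0.01 m and angle between bronze_bushing's own z axis and vertical below 0.175 rad and linear speed of bronze_bushing below 0.02 m/s and distance of each of steel_bushing, plastic_bushing from where it was at the start of the episode below 0.03 m and angle between each of steel_bushing, plastic_bushing's own z axis and vertical below 0.3 rad); the robot touches nothing.
It fails at once if the steel bushing is moved more than 30 mm or knocked over (distance of steel_bushing from where it was at the start of the episode above 0.03 m or angle between steel_bushing's own z axis and vertical above 0.6 rad).
It fails at once if the black plastic bushing is moved more than 30 mm or knocked over (distance of plastic_bushing from where it was at the start of the episode above 0.03 m or angle between plastic_bushing's own z axis and vertical above 0.6 rad).
It also fails if it takes over 48 s, if anything falls off the work surface, if the arm or the gripper's body presses on something with over 40 N, if the wrist force passes 120 N, or if a joint passes its speed limit or range.

## Working session

There is one attempt and no reset: what is moved stays moved. The work goes in short steps, Python scripts to look and compute and a shell command to move; the robot and the scene stay as the last step left them, time stands still between calls to the robot, and variables do not carry over. Pictures are saved under pics/ and viewed, about 8 in all and at most 12, crops included, and the job is handed in when it is done.

```bash
mkdir -p pics
cat > h.py <<'E'
import numpy as np, cv2
from bench import robot, eyes
def shot(n,f):
    p=eyes.camera_params(n); im,d=eyes.snapshot(n)
    np.savez('pics/'+f+'.npz',im=im,d=d,**{k:np.array(p[k]) for k in('mtx','k1','world_to_cam')})
    cv2.imwrite('pics/'+f+'.png',im[:,:,::-1]); return im,d,p
def load(f): 
    z=np.load('pics/'+f+'.npz'); return z['im'],z['d'],z
def ray(p,u,v):
    K=np.array(p['mtx']); k1=float(p['k1'])
    x=np.array([(u-K[0,2])/K[0,0],(v-K[1,2])/K[1,1]]); y=x.copy()
    for _ in range(20): y=x/(1+k1*(y@y))
    T=np.linalg.inv(np.array(p['world_to_cam']))
    return T[:3,3],T[:3,:3]@np.array([y[0],-y[1],-1])
def onplane(p,u,v,z):
    o,d=ray(p,u,v); return o+d*(z-o[2])/d[2]
def atdepth(p,u,v,z):
    o,d=ray(p,u,v); return o+d*z
E
python3 - <<'E'
from h import *
shot('top','top1'); shot('side','side1')
im=np.vstack([cv2.imread('pics/top1.png'),cv2.imread('pics/side1.png')])
cv2.imwrite('pics/both.png',cv2.resize(im,(480,600),interpolation=cv2.INTER_AREA))
o=robot.get_obs(); print(o)
for n in('top','side'): print(eyes.camera_params(n))
E
```

```text
{'time': 0.1, 'joint_positions': array([ 1.16688054e+00,  8.78871664e-02,  1.37210802e+00,  2.72152987e-06,
        1.68360509e+00, -1.03121199e-01]), 'qvel': array([ 0.00100031, -0.00073686, -0.00370054, -0.00159187, -0.00243324,
       -0.00061243]), 'joint_torque': array([ 1.56869555e-03, -3.41254878e+01, -3.03301263e+01,  7.18889991e-02,
        3.04583064e-02, -7.50942877e-05]), 'tool_pos': array([0.16277043, 0.5248385 , 0.20441543]), 'ee_rot': array([-3.14138330e+00,  1.99667769e-03,  1.27000225e+00]), 'wrist_force': array([ 0.07376263, -0.30179803,  0.2763241 ]), 'wrist_torque': array([ 0.00546124,  0.03204167, -0.00243375]), 'width': 0.0942129094855809}
{'mtx': array([[467.14078092,   0.        , 316.88689185],
       [  0.        , 467.14078092, 198.4402601 ],
       [  0.        ,   0.        ,   1.        ]]), 'k1': -0.01892661125477685, 'world_to_cam': array([[ 0.10268628, -0.99469855, -0.0055064 , -0.04611684],
       [ 0.96541059,  0.09832598,  0.24148373, -0.58890005],
       [-0.2396621 , -0.030113  ,  0.97038924, -0.91636554],
       [ 0.        ,  0.        ,  0.        ,  1.        ]])}
{'mtx': array([[393.44923663,   0.        , 316.19430748],
       [  0.        , 393.44923663, 198.39543929],
       [  0.        ,   0.        ,   1.        ]]), 'k1': 0.02625263976799207, 'world_to_cam': array([[ 0.88347958, -0.46799605, -0.0210601 , -0.50488551],
       [ 0.27361826,  0.47900042,  0.83408132, -0.23057657],
       [-0.38025896, -0.74265624,  0.55123936, -0.7026546 ],
       [ 0.        ,  0.        ,  0.        ,  1.        ]])}
```

View pics/top1.png

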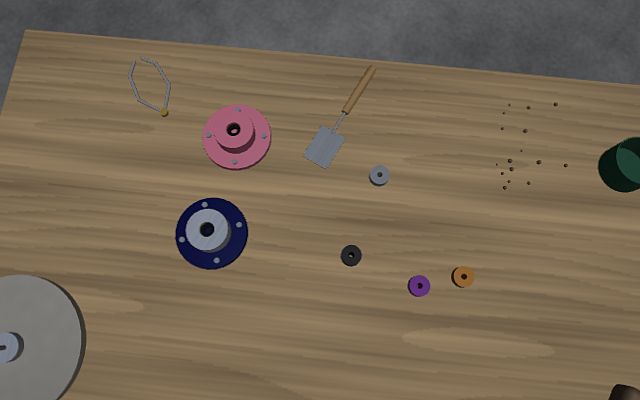

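The top view shows the bronze bushing at (463,277), purple look-alike (419,286), black (351,255), steel (379,175), navy foot's hub (207,229).

Run:
```python
from h import *
im,d,p=load('top1')
hsv=cv2.cvtColor(im,cv2.COLOR_RGB2HSV)
for n,(u,v),z in [('bronze',(463,277),.042),('purple',(419,286),.042),('black',(351,255),.042),('steel',(379,175),.042),('hub',(207,229),.058),('pink',(234,129),.058)]:
    print(n,onplane(p,u,v,z).round(4),'hsv',hsv[v-1,u+8],'d',d[v,u+8] ,atdepth(p,u+8,v,d[v,u+8]).round(3))
# bore & bronze by contours
for n,mask,z in [('bronze',cv2.inRange(hsv,(8,170,120),(20,255,255)),.042),('hub',cv2.inRange(im,(120,120,120),(255,255,255)),.058)]:
    m=np.zeros_like(mask); 
    r=(440,250,490,300) if n=='bronze' else (180,205,235,255)
    m[r[1]:r[3],r[0]:r[2]]=mask[r[1]:r[3],r[0]:r[2]]
    c=max(cv2.findContours(m,cv2.RETR_EXTERNAL,cv2.CHAIN_APPROX_NONE)[0],key=cv2.contourArea)
    e=cv2.fitEllipse(c); print(n,e,onplane(p,*e[0],z))
```

```text
bronze [ 0.4602 -0.3069  0.042 ] hsv [ 16 165 141] d 0.9779161 [ 0.462 -0.324  0.041]
purple [ 0.4323 -0.2161  0.042 ] hsv [140 150 121] d 0.970809 [ 0.434 -0.232  0.044]
black [ 0.4825 -0.0694  0.042 ] hsv [120  13  40] d 0.9884813 [ 0.484 -0.086  0.043]
steel [ 0.6649 -0.1159  0.042 ] hsv [107  34 120] d 1.0316817 [ 0.667 -0.134  0.042]
hub [0.5041 0.2393 0.058 ] hsv [109  33 160] d 0.9892421 [0.506 0.223 0.057]
pink [0.7343 0.2153 0.058 ] hsv [171 107 167] d 1.0445244 [0.737 0.198 0.056]
bronze ((461.7685241699219, 277.4939880371094), (21.11834716796875, 23.34680938720703), 72.0475845336914) [ 0.45892798 -0.30439244  0.042     ]
hub ((206.42088317871094, 229.0932159423828), (38.84403610229492, 41.027523040771484), 41.04074478149414) [0.50376428 0.24048426 0.058     ]
```

View pics/side1.png

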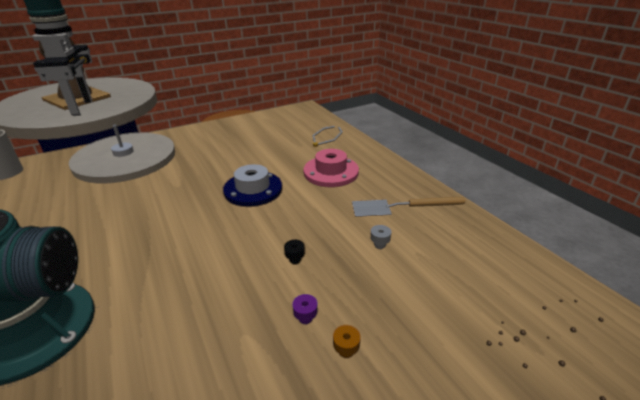

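The side view shows the green robot base on the left, the gripper at about (70,90) over a round plate, the navy foot at (252,180), and the bronze at (346,338). I'll check what the plate is before moving.

Run:
```python
from h import *
im,d,p=load('side1')
for u,v in [(20,105),(140,95),(60,120),(115,118),(80,96),(120,152),(165,150),(90,165),(118,128),(5,155),(205,117)]:
    print('side',(u,v),atdepth(p,u,v,d[v,u]).round(3))
im,d,p=load('top1')
for u,v in [(60,310),(30,380),(5,347),(620,165)]: print('top',(u,v),atdepth(p,u,v,d[v,u]).round(3))
o=np.array([0.4595,-0.3055,.16]); t=np.array([.16277,.52484,.20442])
from scipy.spatial.transform import Rotation as R
M=R.from_euler('xyz',[-3.14138,.002,1.27]); print(M.as_matrix().round(3))
c=np.linalg.inv(eyes.camera_params('wrist')['world_to_cam']);print('wristcam in tool',M.inv().apply(c[:3,3]-t).round(3),(M.inv().as_matrix()@c[:3,:3]).round(2))
```

```text
side (20, 105) [-0.112  1.37  -0.003]
side (140, 95) [ 0.346  1.255 -0.004]
side (60, 120) [ 0.035  1.102 -0.005]
side (115, 118) [ 0.222  1.06  -0.02 ]
side (80, 96) [0.117 1.287 0.021]
side (120, 152) [0.212 0.591 0.036]
side (165, 150) [0.336 0.569 0.022]
side (90, 165) [0.125 0.573 0.023]
side (118, 128) [ 0.22   1.195 -0.112]
side (5, 155) [-0.072  0.663  0.067]
side (205, 117) [ 0.82   2.346 -0.579]
top (60, 310) [0.305 0.533 0.021]
top (30, 380) [0.161 0.562 0.023]
top (5, 347) [0.222 0.616 0.047]
top (620, 165) [ 0.759 -0.676  0.001]
[[ 0.296  0.955 -0.001]
 [ 0.955 -0.296 -0.002]
 [-0.002 -0.    -1.   ]]
wristcam in tool [-0.001 -0.074 -0.178] [[ 1.   -0.   -0.  ]
 [-0.   -0.97 -0.25]
 [-0.    0.25 -0.97]]
```

```bash
R='[[0,0,55],[-705,529,0],-1]'; python3 -m jog '[[[0,0,8],[-40,30,0],-1],[[0,0,16],[-80,60,0],-1],[[0,0,24],[-120,90,0],-1],[[0,0,32],[-160,120,0],-1],[[0,0,40],[-200,150,0],-1]]'
```

```text
time: 0.6
tool_pos: [0.2469, 0.2879, 0.2049]
ee_rot: [3.141, 0.0, 0.567]
wrist_force: [1.3, 0.1, 0.4]
width: 0.0942
```

```bash
python3 -m jog '[[[0,0,5],[-11,48,0],-1],[[0,0,10],[-22,96,0],-1],[[0,0,15],[-33,144,0],-1],[[0,0,15],[-44,192,0],-1],[[0,0,15],[-55,240,0],-1]]'
cat >> h.py <<'E'
from scipy.spatial.transform import Rotation as Rot
def delta(tx,ty,tz,yaw=None):
    o=robot.get_obs(); M=Rot.from_euler('xyz',o['ee_rot']); g=np.array([tx,ty,tz])-o['tool_pos']
    s=M.inv().apply(g)*1000; print('pose',o['tool_pos'].round(4),o['ee_rot'].round(3),'shift mm',s.round(1))
    if yaw is not None:
        print('turn',np.rad2deg((M.inv()*Rot.from_euler('xyz',[np.pi,0,yaw])).as_rotvec()).round(2))
E
python3 -c "
from h import *
delta(.4595,-.3055,.18,.3)"
```

```text
time: 1.1
tool_pos: [0.3305, 0.0564, 0.2053]
ee_rot: [3.142, -0.001, 0.31]
wrist_force: [1.0, 1.5, 0.6]
width: 0.0939
pose [0.3305 0.0564 0.2053] [ 3.142e+00 -1.000e-03  3.100e-01] shift mm [ 12.3 384.   25.3]
turn [ 0.   -0.05  0.59]
```

```bash
python3 -m jog '[[[0,0,0],[2,48,0],-1],[[0,0,0],[4,96,5],-1],[[0,0,0],[6,144,10],-1],[[0,0,0],[8,192,15],-1],[[0,0,0],[10,240,20],-1]]';  python3 -m jog '[[[0,0,0],[0,48,2],-1],[[0,0,0],[1,96,4],-1],[[0,0,0],[2,138,5],-1],[[0,0,0],[2,138,5],-1],[[0,0,0],[2,138,5],-1]]'
python3 - <<'E'
from h import *
im,d,p=shot('wrist','w1')
delta(.4595,-.3055,.18,.3)
hsv=cv2.cvtColor(im,cv2.COLOR_RGB2HSV)
m=cv2.inRange(hsv,(8,140,90),(22,255,255))
for c in cv2.findContours(m,cv2.RETR_EXTERNAL,cv2.CHAIN_APPROX_NONE)[0]:
    if cv2.contourArea(c)>400:
        e=cv2.fitEllipse(c); print(e,onplane(p,*e[0],.042).round(4))
E
```

```text
time: 1.6
tool_pos: [0.4134, -0.1693, 0.1849]
ee_rot: [-3.141, -0.0, 0.309]
wrist_force: [0.3, 0.7, 1.2]
width: 0.0941
time: 2.1
tool_pos: [0.4569, -0.2982, 0.1791]
ee_rot: [-3.139, 0.001, 0.309]
wrist_force: [0.5, -0.2, -0.4]
width: 0.0944
pose [ 0.457  -0.2974  0.1798] [-3.14e+00  1.00e-03  3.10e-01] shift mm [-0.1  8.5 -0.2]
turn [-0.11  0.03  0.57]
((322.0976257324219, 201.70327758789062), (44.24501419067383, 44.84565353393555), 93.05389404296875) [ 0.4615 -0.3096  0.042 ]
```

View pics/w1.png

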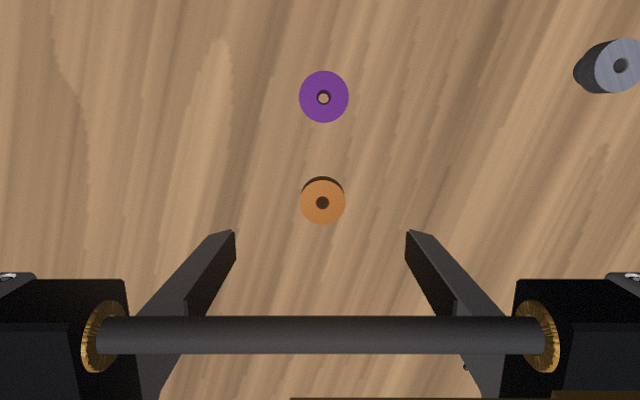

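The wrist view shows the bronze collar at (322,202) between the open fingers, with purple above it at (323,97) and steel at (615,65). Next I descend so the fingertips are at 25 mm.

```bash
python3 -m jog '[[[0,0,0],[1,12,25],-1],[[0,0,0],[1,12,55],-1],[[0,0,0],[1,12,85],-1],[[0,0,0],[1,12,105],-1],[[0,0,0],[1,12,110],-1]]'
python3 - <<'E'
from h import *
delta(.4615,-.3095,.025,.309)
im,d,p=shot('wrist','w2')
hsv=cv2.cvtColor(im,cv2.COLOR_RGB2HSV)
m=cv2.inRange(hsv,(8,140,90),(22,255,255))
for c in cv2.findContours(m,cv2.RETR_EXTERNAL,cv2.CHAIN_APPROX_NONE)[0]:
    if cv2.contourArea(c)>400:
        e=cv2.fitEllipse(c); print(e,onplane(p,*e[0],.042).round(4))
E
```

```text
time: 2.65
tool_pos: [0.4603, -0.3062, 0.068]
ee_rot: [-3.137, 0.003, 0.312]
wrist_force: [-0.2, 0.5, 0.2]
width: 0.0942
pose [ 0.4603 -0.3062  0.068 ] [-3.137e+00  3.000e-03  3.120e-01] shift mm [ 0.2  3.7 43. ]
turn [-0.26  0.15  0.17]
((321.60479736328125, 234.5596466064453), (65.02165985107422, 68.16319274902344), 91.7411880493164) [ 0.4616 -0.3097  0.042 ]
```

View pics/w2.png

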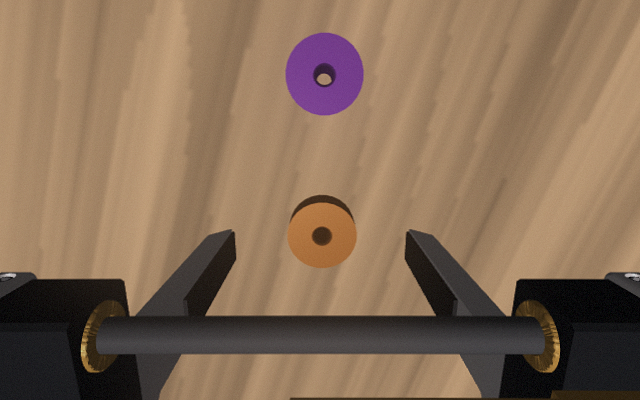

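The bronze is at (322,235), and its position is unchanged. Final descent, then close.

```bash
python3 -m jog '[[[0,0,0],[0,3,15],-1],[[0,0,0],[0,3,30],-1],[[0,0,0],[0,3,42],-1],[[0,0,0],[0,3,43],-1],[[0,0,0],[0,3,43],-1]]'; python3 -c "
from h import *
delta(.4615,-.3097,.025,.309)"
```

```text
time: 3.2
tool_pos: [0.4626, -0.3118, 0.0268]
ee_rot: [-3.141, 0.001, 0.31]
wrist_force: [-0.3, 0.6, -0.3]
width: 0.0942
pose [ 0.4626 -0.3118  0.0268] [-3.141e+00  1.000e-03  3.100e-01] shift mm [-0.4 -2.4  1.8]
turn [-0.06  0.03  0.06]
```

```bash
python3 -m jog '[[[0,0,0],[0,-2,1],0],[[0,0,0],[0,-2,1],1],[[0,0,0],[0,-2,1],1],[[0,0,0],[0,-2,1],1],[[0,0,0],[0,-2,1],1]]'; python3 -m jog '[[[0,0,0],[0,0,0],1],[[0,0,0],[0,0,0],1],[[0,0,0],[0,0,-20],1],[[0,0,0],[0,0,-60],1],[[0,0,0],[0,0,-105],1]]';python3 -m jog '[[[0,0,0],[0,0,-10],1],[[0,0,0],[0,0,-20],1],[[0,0,0],[0,0,-20],1],[[0,0,0],[0,0,-20],1],[[0,0,0],[0,0,-20],1]]'
python3 - <<'E'
from h import *
im,d,p=shot('wrist','w3')
hsv=cv2.cvtColor(im,cv2.COLOR_RGB2HSV)
m=cv2.inRange(hsv,(8,140,60),(22,255,255))
o=robot.get_obs()
for c in cv2.findContours(m,cv2.RETR_EXTERNAL,cv2.CHAIN_APPROX_NONE)[0]:
    if cv2.contourArea(c)>400:
        e=cv2.fitEllipse(c); print(e,(onplane(p,*e[0],o['tool_pos'][2]+.017)-o['tool_pos']).round(4))
delta(.504,.240,.145,.309)
E
```

```text
time: 3.7
tool_pos: [0.4624, -0.3102, 0.0267]
ee_rot: [3.141, -0.0, 0.31]
wrist_force: [-0.7, 0.5, -0.8]
width: 0.0574
time: 4.2
tool_pos: [0.4607, -0.3088, 0.1297]
ee_rot: [-3.136, 0.003, 0.31]
wrist_force: [0.5, -0.3, -2.9]
width: 0.0434
time: 4.7
tool_pos: [0.4613, -0.3093, 0.1488]
ee_rot: [-3.138, 0.002, 0.31]
wrist_force: [-0.2, 0.4, -1.6]
width: 0.0434
((422.5679016113281, 336.0003662109375), (19.974275588989258, 67.63251495361328), 173.96620178222656) [ 0.0649 -0.0263  0.017 ]
((319.8937072753906, 250.71115112304688), (84.7350845336914, 88.6637954711914), 177.13047790527344) [-0.0021  0.0034  0.017 ]
pose [ 0.4614 -0.3094  0.1491] [-3.138e+00  2.000e-03  3.100e-01] shift mm [ 208.2 -510.2    5.5]
turn [-0.2   0.13  0.06]
```

View pics/w3.png

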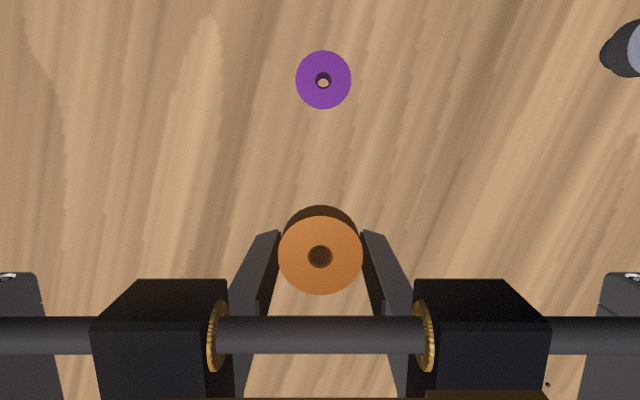

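The bushing is held between the pads, collar top centred at (320,256), width 43.4 mm. I'll move towards the hub, stopping about 95 mm short so the wrist camera sees the bore.

```bash
python3 -m jog '[[[0,0,0],[16,-30,0],1],[[0,0,0],[34,-72,0],1],[[0,0,0],[54,-116,0],1],[[0,0,0],[74,-160,0],1],[[0,0,0],[96,-204,0],1]]'; python3 -m jog '[[[0,0,0],[24,-44,0],1],[[0,0,0],[48,-88,0],1],[[0,0,0],[74,-130,0],1],[[0,0,0],[98,-174,0],1],[[0,0,0],[112,-206,0],1]]';python3 -m jog '[[[0,0,0],[0,-5,3],1],[[0,0,0],[0,-5,3],1],[[0,0,0],[0,-5,3],1],[[0,0,0],[0,-5,3],1]]'
python3 - <<'E'
from h import *
im,d,p=shot('wrist','w4')
o=robot.get_obs(); t=o['tool_pos']
im3,d3,p3=load('w3')
hb=onplane(p,320,256,t[2]+.017); print('bushing-tcp',(hb-t).round(4), 'depth', [ (atdepth(p,u,v,d[v,u])-t).round(4) for u,v in((300,256),(340,256))])
print('hub rough px', t)
delta(.504,.240,.145,.309)
E
```

```text
time: 5.25
tool_pos: [0.4908, -0.0847, 0.1504]
ee_rot: [-3.141, 0.001, 0.309]
wrist_force: [1.0, -0.4, -1.6]
width: 0.0434
time: 5.75
tool_pos: [0.535, 0.1469, 0.1502]
ee_rot: [-3.14, 0.001, 0.312]
wrist_force: [-0.4, 0.1, -1.9]
width: 0.0434
time: 6.15
tool_pos: [0.5337, 0.147, 0.1483]
ee_rot: [3.141, 0.001, 0.308]
wrist_force: [0.6, 0.0, -2.0]
width: 0.0433
bushing-tcp [-0.0012  0.0006  0.017 ] depth [array([-0.0107, -0.0032,  0.0153]), array([0.0088, 0.0026, 0.0145])]
hub rough px [0.5338044  0.14707516 0.14849246]
pose [0.5338 0.1471 0.1485] [3.141 0.    0.308] shift mm [ -0.2 -97.6   3.5]
turn [ 0.02  0.01 -0.07]
```

View pics/w4.png

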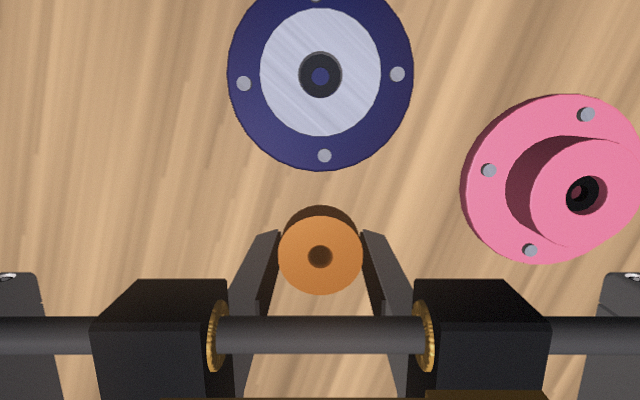

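The hub disc is centred near (320,73) and its bore near (320,75). The bushing is still at (320,256). I'll measure the bore precisely in the same view.

Run:
```python
from h import *
im,d,p=load('w4'); o=robot.get_obs(); t=o['tool_pos']
g=cv2.cvtColor(im,cv2.COLOR_RGB2HSV)
def fit(m,r,n,z):
    k=np.zeros_like(m); k[r[1]:r[3],r[0]:r[2]]=m[r[1]:r[3],r[0]:r[2]]
    c=max(cv2.findContours(k,cv2.RETR_EXTERNAL,cv2.CHAIN_APPROX_NONE)[0],key=cv2.contourArea)
    e=cv2.fitEllipse(c); q=onplane(p,*e[0],z); print(n,np.round(e[0]+e[1],1),q.round(4)); return q
fit(cv2.inRange(g,(0,0,130),(179,90,255)),(258,4,384,140),'hub',.058)
b=fit(cv2.inRange(g,(0,0,0),(179,255,105)),(292,48,350,102),'bore',.058)
print('hub z',[atdepth(p,u,v,d[v,u])[2].round(4) for u,v in((280,75),(360,75),(320,120))])
# hole of bushing
k=fit(cv2.inRange(g,(0,0,0),(179,255,110)),(303,240,338,272),'bushing hole',t[2]+.0165)
delta(*(t[:2]+b[:2]-k[:2]),.100,.309)
```

```text
hub [319.9  71.6 120.6 127.8] [0.5029 0.2405 0.058 ]
bore [319.8  74.3  42.2  45.3] [0.5034 0.2388 0.058 ]
hub z [np.float64(0.0569), np.float64(0.0572), np.float64(0.0566)]
bushing hole [319.6 256.3  21.2  21.9] [0.5325 0.1472 0.165 ]
pose [0.5338 0.1471 0.1485] [3.141 0.    0.308] shift mm [ -0.  -96.1  48.5]
turn [ 0.02  0.01 -0.07]
```

```bash
python3 -m jog '[[[0,0,0],[0,-35,0],1],[[0,0,0],[0,-70,0],1],[[0,0,0],[0,-95,0],1],[[0,0,0],[0,-97,0],1],[[0,0,0],[0,-97,0],1]]'; python3 -m jog '[[[0,0,0],[0,0,15],1],[[0,0,0],[0,0,35],1],[[0,0,0],[0,0,48],1],[[0,0,0],[0,0,50],1],[[0,0,0],[0,0,50],1]]'
python3 - <<'E'
from h import *
delta(.5034,.2397,.084,.309)
im,d,p=shot('side','s2')
cv2.imwrite('pics/s2c.png',cv2.resize(cv2.imread('pics/s2.png')[120:220,190:310],None,fx=5,fy=5,interpolation=cv2.INTER_CUBIC))
E
```

```text
time: 6.7
tool_pos: [0.5043, 0.2403, 0.1487]
ee_rot: [3.141, -0.0, 0.31]
wrist_force: [0.6, -0.0, -2.3]
width: 0.0435
time: 7.2
tool_pos: [0.5039, 0.2401, 0.0975]
ee_rot: [3.141, 0.002, 0.309]
wrist_force: [0.3, 0.2, -1.4]
width: 0.0433
pose [0.5039 0.2401 0.0975] [3.141e+00 2.000e-03 3.090e-01] shift mm [-0.6  0.3 13.6]
turn [0.01 0.1  0.  ]
```

View pics/s2c.png

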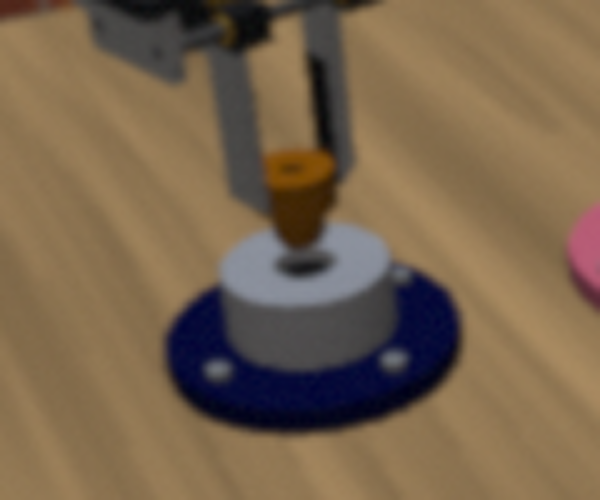

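The bushing hangs upright just over the bore, with its tip at crop (300,245) and the bore at (305,262). I'll descend slowly, watching the force.

```bash
python3 -m jog '[[[0,0,0],[-0.5,0,4],1],[[0,0,0],[-0.5,0,8],1],[[0,0,0],[-0.5,0,12],1],[[0,0,0],[-0.5,0,16],1],[[0,0,0],[-0.5,0,16],1]]'; python3 -m jog '[[[0,0,0],[0,0,1],1],[[0,0,0],[0,0,2],1],[[0,0,0],[0,0,3],1],[[0,0,0],[0,0,4],1],[[0,0,0],[0,0,4],1]]'
```

```text
time: 7.75
tool_pos: [0.5031, 0.2407, 0.0816]
ee_rot: [-3.142, 0.002, 0.31]
wrist_force: [-0.1, 0.4, -2.4]
width: 0.043
time: 8.25
tool_pos: [0.5036, 0.2407, 0.0784]
ee_rot: [-3.142, 0.0, 0.31]
wrist_force: [0.3, -0.2, -2.3]
width: 0.0436
```

```bash
python3 -m jog '[[[0,0,0],[0,0,1.5],1],[[0,0,0],[0,0,3],1],[[0,0,0],[0,0,4.5],1],[[0,0,0],[0,0,6],1],[[0,0,0],[0,0,6],1]]'; python3 -m jog '[[[0,0,0],[0,0,1.5],1],[[0,0,0],[0,0,3],1],[[0,0,0],[0,0,4.5],1],[[0,0,0],[0,0,6],1],[[0,0,0],[0,0,6],1]]'
```

```text
time: 8.75
tool_pos: [0.5039, 0.2409, 0.0745]
ee_rot: [-3.142, -0.001, 0.31]
wrist_force: [-3.2, -1.3, 5.8]
width: 0.0431
time: 9.25
tool_pos: [0.5039, 0.2409, 0.0687]
ee_rot: [-3.142, -0.001, 0.31]
wrist_force: [-3.0, -1.2, 6.3]
width: 0.0437
```

```bash
python3 -m jog '[[[0,0,0],[0,0,1.5],1],[[0,0,0],[0,0,3],1],[[0,0,0],[0,0,4],1],[[0,0,0],[0,0,5],1],[[0,0,0],[0,0,5],1]]'; python3 -m jog '[[[0,0,0],[0,0,1],1],[[0,0,0],[0,0,2],1],[[0,0,0],[0,0,2],1]]'
```

```text
time: 9.75
tool_pos: [0.5039, 0.2409, 0.0636]
ee_rot: [-3.142, -0.001, 0.31]
wrist_force: [-3.4, -1.9, 6.7]
width: 0.0434
time: 10.05
tool_pos: [0.5039, 0.2409, 0.0625]
ee_rot: [-3.142, -0.001, 0.31]
wrist_force: [-4.4, -1.3, 9.8]
width: 0.0432
```

```bash
python3 -m jog '[[[0,0,0],[0,0,1],1],[[0,0,0],[0,0,2],1],[[0,0,0],[0,0,2],1]]'
```

```text
time: 10.35
tool_pos: [0.504, 0.2409, 0.0624]
ee_rot: [3.142, -0.002, 0.31]
wrist_force: [-6.9, -3.0, 17.5]
width: 0.0429
```

The position has stopped at the predicted seated height (0.0625) with the force rising, so the collar is home. Releasing, then checking.

```bash
python3 -m jog '[[[0,0,0],[0,0,-2],-1],[[0,0,0],[0,0,-2],-1],[[0,0,0],[0,0,-2],-1],[[0,0,0],[0,0,-2],-1],[[0,0,0],[0,0,-2],-1]]'; python3 -m jog '[[[0,0,0],[0,0,-10],-1],[[0,0,0],[0,0,-40],-1],[[0,0,0],[0,0,-85],-1],[[0,0,0],[0,0,-110],-1],[[0,0,0],[0,0,-110],-1]]'
python3 - <<'E'
from h import *
im,d,p=shot('wrist','w5'); im2,d2,p2=shot('side','s3')
h=cv2.cvtColor(im,cv2.COLOR_RGB2HSV)
c=max(cv2.findContours(cv2.inRange(h,(8,140,60),(22,255,255))[:,250:390].copy(),cv2.RETR_EXTERNAL,cv2.CHAIN_APPROX_NONE)[0],key=cv2.contourArea)
e=cv2.fitEllipse(c);u,v=e[0][0]+250,e[0][1];print(u,v,e[1],onplane(p,u,v,.078))
u,v=int(u),int(v)
print('collar z',[atdepth(p,a,b,d[b,a])[2].round(4) for a,b in((u-18,v),(u+18,v),(u,v+16),(u,v-16))],'hub z',[atdepth(p,a,b,d[b,a])[2].round(4) for a,b in((u,v-45),(u-20,v-40),(u+20,v-40))])
a=cv2.resize(im[:,:,::-1],(480,300)); b=cv2.resize(im2[130:220,190:310,::-1],(400,300),interpolation=cv2.INTER_CUBIC)
cv2.imwrite('pics/f.png',np.vstack([a,cv2.copyMakeBorder(b,0,0,40,40,0)]))
E
```

```text
time: 10.85
tool_pos: [0.5035, 0.2407, 0.0589]
ee_rot: [-3.142, 0.001, 0.31]
wrist_force: [-0.4, 0.2, 0.1]
width: 0.08
time: 11.35
tool_pos: [0.5065, 0.2418, 0.1757]
ee_rot: [-3.141, -0.011, 0.31]
wrist_force: [0.1, 0.1, 1.5]
width: 0.0941
315.0790481567383 198.70706176757812 (50.05672073364258, 50.50077438354492) [0.50261818 0.24126736 0.078     ]
collar z [np.float64(0.0795), np.float64(0.0759), np.float64(0.0768), np.float64(0.0767)] hub z [np.float64(0.0568), np.float64(0.0578), np.float64(0.0572)]
```

View pics/f.png

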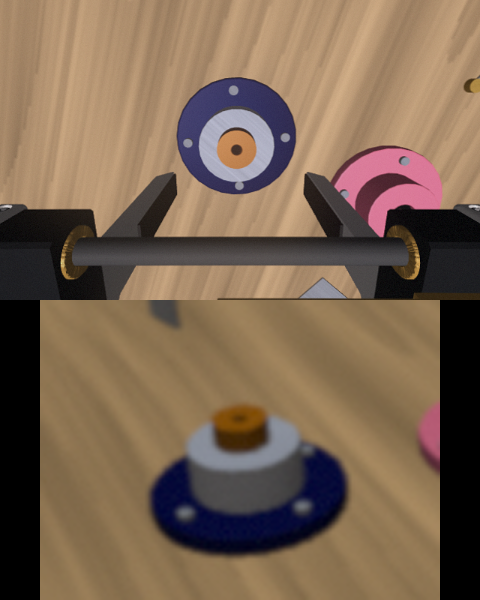

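The bushing sits collar-down on the hub in both views. One depth sample hints at a tilt, so I'll do a plane fit with the arm settled, plus a bystander check.

Run:
```python
from h import *
im,d,p=shot('wrist','w6'); T,_,pt=shot('top','t2'); T1,_,_=load('top1')
print(robot.get_obs()['wrist_force'])
h=cv2.cvtColor(im,cv2.COLOR_RGB2HSV)
def plane(m,n):
    vs,us=np.nonzero((m>0)&(d>0)); P=np.array([atdepth(p,u,v,d[v,u]) for u,v in zip(us,vs)])
    P=P[abs(P[:,2]-np.median(P[:,2]))<.006]
    A=np.c_[P[:,:2]-P[:,:2].mean(0),np.ones(len(P))]; s=np.linalg.lstsq(A,P[:,2],rcond=None)[0]
    print(n,len(P),'z',s[2].round(4),'slopes deg',np.rad2deg(s[:2]).round(2),'c',P.mean(0).round(4))
roi=np.zeros(d.shape,np.uint8); roi[140:270,250:385]=255
plane(cv2.erode(cv2.inRange(h,(8,140,60),(22,255,255)),np.ones((5,5)))&roi,'collar')
plane(cv2.erode(cv2.inRange(h,(95,0,130),(130,90,255)),np.ones((5,5)))&roi,'hub')
for n,(u,v) in dict(steel=(379,175),black=(351,255)).items():
    s=np.s_[v-20:v+21,u-20:u+21]; print(n,'mean abs diff',np.abs(T[s].astype(int)-T1[s]).mean().round(2))
```

```text
[-0.26713798 -0.09876032  0.04258889]
collar 1183 z 0.0771 slopes deg [0.01 0.13] c [0.5057 0.24   0.0771]
hub 4216 z 0.0571 slopes deg [0.01 0.08] c [0.5019 0.2422 0.0571]
steel mean abs diff 12.01
black mean abs diff 10.49
```

Run:
```python
from h import *
from bench import close_job
T=load('t2')[0]; A=load('top1')[0]
g=lambda x:cv2.GaussianBlur(cv2.cvtColor(x,cv2.COLOR_RGB2GRAY),(0,0),1.5).astype(np.float32)
for n,(u,v) in dict(steel=(379,175),black=(351,255),purple=(419,286)).items():
    s=np.s_[v-20:v+21,u-20:u+21]; print(n,cv2.phaseCorrelate(g(A)[s].copy(),g(T)[s].copy(),cv2.createHanningWindow((41,41),cv2.CV_32F)), 'brightness',T[s].mean(),A[s].mean())
print(close_job())
```

```text
steel ((0.3773835226145721, 0.42088777708163505), 1.123154350798807) brightness 124.61867935752528 112.61193733888558
black ((0.6200223983819662, 0.4592602075519636), 1.143651648156437) brightness 107.1675589926631 96.68134047194131
purple ((0.4869083058842385, 0.5451400710622636), 1.0505164826946494) brightness 115.01249256395003 103.83878643664485
the job is handed in; nothing more can be done
None
```

The bronze bushing is pressed into the navy foot's bore with its collar on the hub. I released it, backed the arm clear and handed the job in at about 11.5 s. The interface gave no verdict.

**Seating:** during the press the ring took about 8 N. The bushing then stopped at the height I expected for the seated position, and the force rose to 17.5 N. Afterwards the collar top measured 20.0 mm above the hub, which is the collar's full height, and it was level to about 0.1°. It is centred to within roughly 4 mm (measurements varied from about 1 to 4 mm).

**Bystanders:** the steel and black bushings shifted under 1 pixel between the first and last top views. The purple look-alike, which I also never touched, shifted by the same amount. The wrist force after release was about 0 N.

**Checks that disagreed:**
- A first single-pixel depth check hinted at a tilt of the collar. A plane fit taken with the arm settled showed none.
- A plain picture difference around the bystanders came out non-zero. The final picture was brighter overall, which explains it.

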